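# Level the lens barrels on their risers

## Robot

A 6-joint arm with a two-finger parallel gripper is mounted at the origin on the work surface. World frame = base frame: x ahead of the robot, y to its left, z up, the work surface at z = 0. Lengths are in mm, angles in rad, forces in N, time in s.
With the tool pointing down it reaches from about 350 to 775 mm from the base axis. Payload 7.3 kg.
Tool frame: the origin (TCP) lies midway between the tips of the shut fingers; the grasp point (between the pads) lies 19 mm behind it; z points along the fingers, y is the line along which they close (so a half turn about z gives the same grasp; the last joint's range is limited). The gripper opens to 92 mm and grips with 3 to 60 N. Pads are 19 mm wide; open, the fingers measure 130 mm over their backs; the gripper's body (75 mm by 190 mm) begins 47 mm behind the grasp point.
Start: joints at [1.187, 0.342, 1.524, -0, 1.275, -0.146], TCP at [123.655, 510.249, 226.741] pointing down, gripper open.
Joint ranges: [-2.53, 2.53], [-0.77, 2.02], [0.04, 2.7], [-1, 4.14], [0.28, 2.66], [-3.11, 3.11]. Speed limits (rad/s): [2.57, 2.57, 3.14, 3.14, 3.14, 3.14].

## Interface

Orientations are given as [roll, pitch, yaw] about the fixed x, y, z axes, in that order (R = Rz(yaw) Ry(pitch) Rx(roll)).
In Python, from plant import * gives the robot as it stands.
- The arm moves only by the tool step_arm, never from a script. Its argument "deltas" is one flat list of numbers, 5 for each row, row after row: the shift along the world's x, y, z in mm, then the turn about the world's z in degrees, then the finger opening in mm, from 0 to 91.8. In form: [tx, ty, tz, turn, gripper, tx, ty, tz, turn, gripper, ...]. A call has exactly 10 rows; each row shifts and turns the commanded pose from where the row before left it; what a row does not reach is not made up. A row lasts 1/8 s, in which the tool goes at most 62.5 mm and 10.7 degrees, less where a joint would pass 70% of its speed; a pose out of reach is approached as far as the arm can. A call is refused whole if a number of a shift passes 62.5 or a number of a turn 10.7, either way. A call with a gripper value outside its range is refused whole. The fingers move at their own pace and stop on an object; the grip force is fixed at half the most. Time passes only in rows, so rows that do not move let the fingers close, or fill a call up. It gives the time, the measured TCP pose, the force, the opening and the grip force at its end, in the units of the state.
- get_obs(): the state, without advancing time (a new reading comes with each control period).
- capture(name): name is "side" or "top" or "wrist"; returns the picture (420x560x3 uint8, red, green, blue); there is no depth.
- camera_params(name): a dict with "mtx" (3x3 intrinsics, pixels), "k1" (the pictures are not rectified: a ray, as slopes to the right and down, at radius r is drawn at 1 + k1 r^2 times it, then the intrinsics apply), "rvec" (rotation vector, rad) and "tvec" (3), from world to camera coordinates, as OpenCV has them. Camera axes: x right, y down, z forward; pixel columns grow to the right and rows downward; lengths in mm; the calibration is good to about 2 mm. A picture is of the moment at which its call begins: read the wrist's pose just before it. camera_params takes no time and is no camera call; for the wrist camera it gives the pose at the moment of the call.
- close_job(): hands the job in; it is judged then, once.
The state is a dict: "time": time; "joint_positions": joint angles; "dq": joint speeds; "tau": joint torques, N m; "tool_pos": TCP position; "tcp_rot": TCP orientation; "contact_force": force on the tool from outside, world axes, zero at the start; "moment": the same for the moment, N m; "grip_width": finger opening in mm; "finger_force": force on a finger pad.
Only numpy, scipy, OpenCV 4.12 (cv2) and the standard library are available. Lean on these libraries where they do the work, as an engineer would, in place of code of your own. Each camera call takes 0.05 s, during which the arm holds its last target. There are 200 camera calls.

## Task

The three black lens barrels stand on the wrong aluminium risers on this optics bench. Change them round so that all three tops come level: the shortest barrel on the tallest riser, the middle one on the middle riser and the tallest on the lowest riser, each standing upright, centred on its riser and let go. Before any goes onto its right riser, park one of them on the middle of the empty grey mat and let go of it there; tip no barrel over, and leave the clamping fork, the lens case and the jar where they are.

Things in the scene. Friction and masses are not known exactly. Their poses are not given: they have to be found in the camera images.
- barrel_short: The shortest black lens barrel, an upright cylinder with a glass disc set in a silvery ring on top; body diameter 40 mm, height 40 mm, about 90 g. Origin: centre of its underside; z up along its axis. Loose, round, so its yaw does not matter. One thin bright line near its foot
- barrel_mid: The middle black lens barrel, an upright cylinder with a glass disc set in a silvery ring on top; body diameter 46 mm, height 60 mm, about 160 g. Origin: centre of its underside; z up along its axis. Loose, round, so its yaw does not matter. A six-lobed flange, up to 61 mm across, between 4 and 12 mm above its underside; plain above that
- barrel_tall: The tallest black lens barrel, an upright cylinder with a glass disc set in a silvery ring on top; body diameter 52 mm, height 80 mm, about 270 g. Origin: centre of its underside; z up along its axis. Loose, round, so its yaw does not matter. Three thin bright lines round it
- riser_tall: The tallest riser: plain round aluminium block bolted to the bench, diameter 70 mm, height 70 mm, flat top. Origin: centre of its underside on the bench top, so its top is 70 mm above the origin; z up
- riser_mid: The middle riser: plain round aluminium block bolted to the bench, diameter 78 mm, height 50 mm, flat top. Origin: centre of its underside on the bench top, so its top is 50 mm above the origin; z up
- riser_low: The lowest riser: plain round aluminium block bolted to the bench, diameter 86 mm, height 30 mm, flat top. Origin: centre of its underside on the bench top, so its top is 30 mm above the origin; z up
- mat: Grey felt mat, 100 x 100 mm and 3 mm thick, fixed flat on the bench and empty: the free parking spot. Origin: centre of its underside on the bench top; z up. The three risers and the mat stand at least 120 mm apart, centre to centre, in any order; everything else among them is lower than 50 mm, and the bench's fixed equipment stays at least 120 mm from their centres and below 190 mm
- fork: Bystander: loose flat steel clamping fork with two prongs, 64 x 26 x 9 mm, lying on the bench. Origin: on its underside near the middle; x along the prongs. Leave it alone
- case: Bystander: loose closed plastic lens case, white with a grey lid, 47 x 47 x 22 mm. Origin: centre of its underside. Leave it alone
- jar: Bystander: loose closed small amber glass jar with a white cap, diameter 38 mm, 45 mm high, upright. Origin: centre of its underside. Leave it alone
There are look-alikes about, which are no part of the job. Leave any orange look-alike of the barrel_mid alone. Leave any orange look-alike of the barrel_tall alone.

How it is judged (in metres and radians):
On the way, in this order (a step that is already met when the one before it is completed fails the run):
1. one barrel stands upright and let go on the grey mat (((horizontal distance between barrel_short and mat below 0.025 m and height (world z) of barrel_short below 0.008 m and angle between barrel_short's own z axis and vertical below 0.1 rad and contact force between barrel_short and the fingers below 0.1 N and linear speed of barrel_short below 0.03 m/s) or (horizontal distance between barrel_mid and mat below 0.025 m and height (world z) of barrel_mid below 0.008 m and angle between barrel_mid's own z axis and vertical below 0.1 rad and contact force between barrel_mid and the fingers below 0.1 N and linear speed of barrel_mid below 0.03 m/s) or (horizontal distance between barrel_tall and mat below 0.025 m and height (world z) of barrel_tall below 0.008 m and angle between barrel_tall's own z axis and vertical below 0.1 rad and contact force between barrel_tall and the fingers below 0.1 N and linear speed of barrel_tall below 0.03 m/s))), for 0.2 s.
2. at least one barrel stands let go on its right riser (((horizontal distance between barrel_short and riser_tall below 0.012 m and z of barrel_short in the frame of riser_tall between 0.066 and 0.074 m and angle between barrel_short's own z axis and vertical below 0.1 rad and contact force between barrel_short and the fingers below 0.1 N and linear speed of barrel_short below 0.02 m/s and angular speed of barrel_short below 0.2 rad/s) or (horizontal distance between barrel_mid and riser_mid below 0.012 m and z of barrel_mid in the frame of riser_mid between 0.046 and 0.054 m and angle between barrel_mid's own z axis and vertical below 0.1 rad and contact force between barrel_mid and the fingers below 0.1 N and linear speed of barrel_mid below 0.02 m/s and angular speed of barrel_mid below 0.2 rad/s) or (horizontal distance between barrel_tall and riser_low below 0.012 m and z of barrel_tall in the frame of riser_low between 0.026 and 0.034 m and angle between barrel_tall's own z axis and vertical below 0.1 rad and contact force between barrel_tall and the fingers below 0.1 N and linear speed of barrel_tall below 0.02 m/s and angular speed of barrel_tall below 0.2 rad/s))), for 0.2 s.
3. at least two barrels stand let go on their right risers ((((horizontal distance between barrel_short and riser_tall below 0.012 m and z of barrel_short in the frame of riser_tall between 0.066 and 0.074 m and angle between barrel_short's own z axis and vertical below 0.1 rad and contact force between barrel_short and the fingers below 0.1 N and linear speed of barrel_short below 0.02 m/s and angular speed of barrel_short below 0.2 rad/s) and (horizontal distance between barrel_mid and riser_mid below 0.012 m and z of barrel_mid in the frame of riser_mid between 0.046 and 0.054 m and angle between barrel_mid's own z axis and vertical below 0.1 rad and contact force between barrel_mid and the fingers below 0.1 N and linear speed of barrel_mid below 0.02 m/s and angular speed of barrel_mid below 0.2 rad/s)) or ((horizontal distance between barrel_short and riser_tall below 0.012 m and z of barrel_short in the frame of riser_tall between 0.066 and 0.074 m and angle between barrel_short's own z axis and vertical below 0.1 rad and contact force between barrel_short and the fingers below 0.1 N and linear speed of barrel_short below 0.02 m/s and angular speed of barrel_short below 0.2 rad/s) and (horizontal distance between barrel_tall and riser_low below 0.012 m and z of barrel_tall in the frame of riser_low between 0.026 and 0.034 m and angle between barrel_tall's own z axis and vertical below 0.1 rad and contact force between barrel_tall and the fingers below 0.1 N and linear speed of barrel_tall below 0.02 m/s and angular speed of barrel_tall below 0.2 rad/s)) or ((horizontal distance between barrel_mid and riser_mid below 0.012 m and z of barrel_mid in the frame of riser_mid between 0.046 and 0.054 m and angle between barrel_mid's own z axis and vertical below 0.1 rad and contact force between barrel_mid and the fingers below 0.1 N and linear speed of barrel_mid below 0.02 m/s and angular speed of barrel_mid below 0.2 rad/s) and (horizontal distance between barrel_tall and riser_low below 0.012 m and z of barrel_tall in the frame of riser_low between 0.026 and 0.034 m and angle between barrel_tall's own z axis and vertical below 0.1 rad and contact force between barrel_tall and the fingers below 0.1 N and linear speed of barrel_tall below 0.02 m/s and angular speed of barrel_tall below 0.2 rad/s)))), for 0.2 s.
At the end, for the whole second after the job is handed in: The shortest barrel stands on the tallest riser, the middle barrel on the middle riser and the tallest barrel on the lowest riser, each upright (within 0.1 rad), its axis within 12 mm of the riser's axis, its underside within 4 mm of the riser's top, released and at rest (horizontal distance between barrel_short and riser_tall below 0.012 m and z of barrel_short in the frame of riser_tall between 0.066 and 0.074 m and angle between each of barrel_short, barrel_mid, barrel_tall's own z axis and vertical below 0.1 rad and contact force between each of barrel_short, barrel_mid, barrel_tall and the fingers below 0.1 N and linear speed of each of barrel_short, barrel_mid, barrel_tall below 0.02 m/s and angular speed of each of barrel_short, barrel_mid, barrel_tall below 0.2 rad/s and horizontal distance between barrel_mid and riser_mid below 0.012 m and z of barrel_mid in the frame of riser_mid between 0.046 and 0.054 m and horizontal distance between barrel_tall and riser_low below 0.012 m and z of barrel_tall in the frame of riser_low between 0.026 and 0.034 m); the robot touches nothing.
It fails at once if a barrel is tipped over (leans more than 0.7 rad) (angle between any of barrel_short, barrel_mid, barrel_tall's own z axis and vertical above 0.7 rad).
It fails at once if the fork, the case or the jar is moved more than 20 mm (distance of any of fork, case, jar from where it was at the start of the episode above 0.02 m).
It also fails if it takes over 115 s, if anything falls off the work surface, if the arm or the gripper's body presses on something with over 40 N, if the wrist force passes 120 N, or if a joint passes its speed limit or range.

## Working session

There is one attempt and no reset: what is moved stays moved. The work goes in short steps, Python scripts to look and compute and a tool call to move; the robot and the scene stay as the last step left them, time stands still between calls to the robot, and variables do not carry over. Pictures are saved under pics/ and viewed, at most 14 in all, crops included, and the job is handed in when it is done.

Besides the shell and the picture viewer there is one more tool, called in YAML: its name, and indented under it one key for each argument. step_arm: Moves the arm, as the interface text tells. Its arguments: {"type":"object","properties":{"deltas":{"type":"array","items":{"type":"number"}}},"required":["deltas"]}

```bash
mkdir -p pics; ls
python3 - <<'E'
from plant import *
import cv2
for n in("top","side"):
    cv2.imwrite(f"pics/{n}0.png",capture(n)[:,:,::-1]); print(n,camera_params(n))
print(get_obs())
E
```

```text
pics
top {'mtx': array([[383.64966787,   0.        , 279.5635672 ],
       [  0.        , 383.64966787, 208.49431903],
       [  0.        ,   0.        ,   1.        ]]), 'k1': -0.10475377128976608, 'rvec': array([ 2.19973144, -2.13072618,  0.17430663]), 'tvec': array([-41.45374585, 602.08656571, 906.19240655])}
side {'mtx': array([[543.58830181,   0.        , 288.78024495],
       [  0.        , 543.58830181, 220.22386667],
       [  0.        ,   0.        ,   1.        ]]), 'k1': -0.018954399947710587, 'rvec': array([ 2.18790562, -0.32462494,  0.19244098]), 'tvec': array([-541.49382827,  162.17526147,  960.49276425])}
{'time': 0.1, 'joint_positions': array([ 1.18701514e+00,  3.42646120e-01,  1.52487911e+00, -1.28909681e-05,
        1.27536877e+00, -1.45985773e-01]), 'dq': array([ 0.00083301, -0.00121286, -0.00054314,  0.00024248, -0.0010524 ,
       -0.00113653]), 'tau': array([ 2.80667809e-03, -4.32009101e+01, -2.44696784e+01,  7.20883347e-02,
        5.25208097e-02, -6.68437065e-05]), 'tool_pos': array([123.51776296, 509.91901039, 226.13283278]), 'tcp_rot': array([-3.14030335e+00, -1.77108232e-04,  2.90380089e+00]), 'contact_force': array([ 0.07391248, -0.5498582 ,  0.59476852]), 'moment': array([0.01177597, 0.02406326, 0.02432892]), 'finger_force': 0.0, 'grip_width': 91.99549629730589}
```

View pics/top0.png

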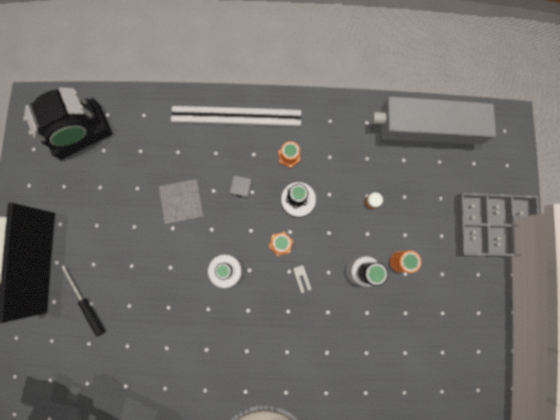

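View pics/side0.png

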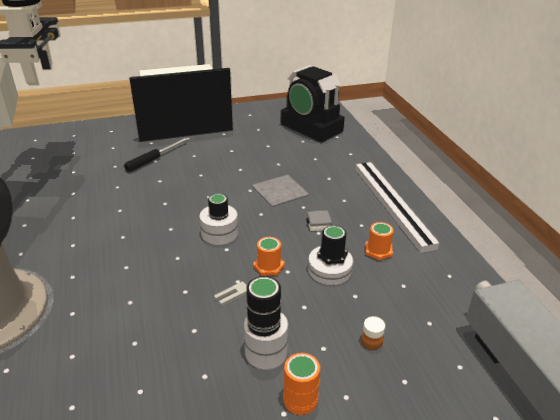

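```bash
cat > h.py <<'E'
from plant import *
import numpy as np, cv2
def cam(n): return camera_params(n)
def ray(p,uv):
    x=(np.array(uv,float).reshape(-1,2)-p["mtx"][:2,2])/p["mtx"][0,0]
    u=x.copy()
    for _ in range(20): u=x/(1+p["k1"]*(u**2).sum(1,keepdims=True))
    R=cv2.Rodrigues(p["rvec"])[0]; C=-R.T@p["tvec"]
    return C,np.c_[u,np.ones(len(u))]@R
def onz(p,uv,z):
    C,d=ray(p,uv); return (C+d*((z-C[2])/d[:,2])[:,None])[:,:2]
def green(im):
    h=cv2.cvtColor(im,cv2.COLOR_RGB2HSV)
    return cv2.inRange(h,(50,90,40),(90,255,255))
def blobs(m,a=15):
    n,l,s,c=cv2.connectedComponentsWithStats(m)
    return [(c[i],s[i]) for i in range(1,n) if s[i][4]>=a]
E
python3 - <<'E'
from h import *
for n in("top","side"):
    im=cv2.cvtColor(cv2.imread(f"pics/{n}0.png"),cv2.COLOR_BGR2RGB); p=cam(n)
    print(n,"C",ray(p,[[0,0]])[0].round())
    for c,s in blobs(green(im)): print(c.round(1),s[4],*[(z,onz(p,c,z)[0].round(1)) for z in (90,150)])
p=cam("top");im=cv2.imread("pics/top0.png")
for nm,c in dict(mat=(181,201,1.5),jar=(375,200,45),case=(241,186,22),fork=(302,279,5),om1=(290,152,60),om2=(281,243,60),ot=(408,262,80)).items(): print(nm,onz(p,c[:2],c[2])[0].round())
t=[cv2.resize(im[y-30:y+30,x-30:x+30],(260,260),interpolation=cv2.INTER_CUBIC) for x,y in((223,271),(298,199),(370,272))]
cv2.imwrite("pics/c1.png",np.hstack(t))
E
```

```text
top C [477.   2. 979.]
[ 67.5 136.2] 202 (90, array([757.6, 504.6])) (150, array([738.7, 470.6]))
side C [ 299. -804.  711.]
[300.5  98.6] 408 (90, array([767.2, 531. ])) (150, array([722., 402.]))
[217.5 197.9] 65 (90, array([448.3, 109.4])) (150, array([433.9,  21.1]))
[381.6 228. ] 101 (90, array([727.3, -75.6])) (150, array([ 686., -146.]))
[333.9 231.6] 116 (90, array([635.7, -60.9])) (150, array([ 603.2, -132.7]))
[268.6 243.2] 117 (90, array([508.3, -60.6])) (150, array([ 488.1, -132.5]))
[263.3 286.7] 293 (90, array([ 468.7, -168.5])) (150, array([ 452.3, -230. ]))
[301.8 366.1] 370 (90, array([ 478. , -340.5])) (150, array([ 460.7, -385.4]))
mat [619. 231.]
jar [ 632. -260.]
case [660.  77.]
fork [431. -85.]
om1 [742. -43.]
om2 [517. -28.]
ot [ 480. -330.]
```

View pics/c1.png

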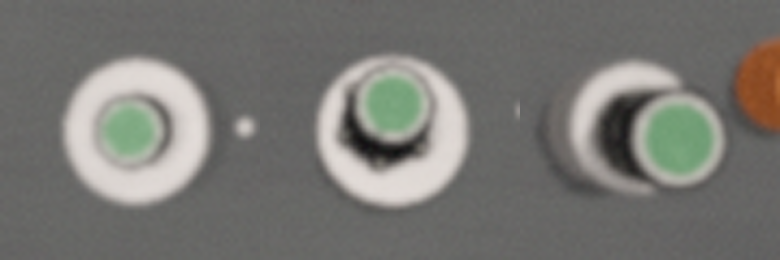

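```bash
cat > m.py <<'E'
from h import *
def meas(im,p):
    h=cv2.cvtColor(im,cv2.COLOR_RGB2HSV)
    g=cv2.inRange(h,(45,50,60),(90,255,200))
    for c,s in blobs(g):print("glass",c.round(1),s[4],*[(z,onz(p,c,z)[0].round(1)) for z in (43,90,150)])
    w=cv2.inRange(h,(0,0,165),(179,50,255))
    for c,s in blobs(w,200):
        x,y=c
        if s[4]>4000 or s[2]>60: continue
        l=cv2.connectedComponents(w)[1]; i=l[s[1]:s[1]+s[3],s[0]:s[0]+s[2]]
        k=np.bincount(i[i>0]).argmax(); pts=np.argwhere(l==k)[:,::-1].astype(np.float32)
        for z,r in((30,43),(50,39),(70,35)):
            q=onz(p,cv2.convexHull(pts)[:,0],z).astype(np.float32); (a,b),rr=cv2.minEnclosingCircle(q)
            if abs(rr-r)<2.5: print("riser",c.round(),s[4],z,round(a,1),round(b,1),"r",round(rr,1))
if __name__=="__main__":
    meas(cv2.imread("pics/top0.png")[:,:,::-1].copy(),cam("top"))
    im=cv2.imread("pics/top0.png")[150:250,140:220]; g=im.mean(2)
    m=cv2.inRange(g,95,200); print("matgray",g[50,40],g[5,5])
    for t in(85,95,105):
        cs=cv2.findContours(cv2.morphologyEx(cv2.inRange(g,t,255),5-3,np.ones((5,5))),0,2)[0]
        c=max(cs,key=cv2.contourArea); (x,y),s,a=cv2.minAreaRect(c); print(t,s,onz(cam("top"),(x+140,y+150),3))
E
python3 m.py
```

```text
glass [ 67.7 135.8] 414 (43, array([773.6, 530.7])) (90, array([758.7, 504.1])) (150, array([739.7, 470.2]))
glass [290.1 149.9] 97 (43, array([752.6, -44.2])) (90, array([738.8, -41.9])) (150, array([721.1, -38.9]))
glass [298.1 192.6] 103 (43, array([644.1, -67. ])) (90, array([635.8, -63.6])) (150, array([625.1, -59.1]))
glass [281.3 242.6] 94 (43, array([519.2, -29. ])) (90, array([517.1, -27.4])) (150, array([514.4, -25.4]))
glass [410.4 261.2] 137 (43, array([ 482.2, -350.2])) (90, array([ 481.9, -332.5])) (150, array([ 481.6, -309.9]))
glass [222.5 270.8] 70 (43, array([446.7, 110.8])) (90, array([448.2, 105.4])) (150, array([450.2,  98.4]))
glass [376.4 273.8] 167 (43, array([ 449.5, -264. ])) (90, array([ 450.9, -250.7])) (150, array([ 452.7, -233.6]))
riser [ 71. 100.] 290 30 877.8 542.7 r 45.3
riser [299. 200.] 605 30 630.9 -68.4 r 43.2
riser [224. 271.] 732 50 447.0 106.2 r 39.4
matgray 137.33333333333334 100.33333333333333
85 (99.0, 79.0) [[622.74799895 234.90182737]]
95 (99.0, 79.0) [[622.74799895 234.90182737]]
105 (40.91205596923828, 42.3863639831543) [[618.68586584 232.80974182]]
```

The glass discs show three barrels that could be mistaken for others. Black ones: short at px (223,271) on the mid riser, mid at (298,195) on the low riser, tall at (376,274) on the tall riser. Orange look-alikes, to be left alone: (290,150), (281,243) and (410,261). The crop shows black bodies on white risers, and sizes and risers match the description. The mat is at (181,201).

Order: short→mat, mid→mid riser, tall→low riser, short→tall riser. First I hover over the short barrel.

step_arm:
  deltas: [36,-44.8,-7,0,91.8,36,-44.8,-7,0,91.8,36,-44.8,-7,0,91.8,36,-44.8,-7,0,91.8,36,-44.8,-7,0,91.8,36,-44.8,-7,0,91.8,36,-44.8,-7,0,91.8,36,-44.8,-7,0,91.8,36,-44.8,-7,0,91.8,0,0,0,0,91.8]

```text
time: 1.35
tool_pos: [449.2, 104.2, 162.9]
tcp_rot: [-3.141, -0.001, 2.899]
contact_force: [-0.1, 1.1, 0.4]
grip_width: 91.7
finger_force: 0.0
```

Run:
```python
from m import *
o=get_obs(); print(o["tool_pos"],o["tcp_rot"]); p=cam("wrist"); im=capture("wrist"); cv2.imwrite("pics/w1.png",im[:,:,::-1])
print(ray(p,[[280,210]])); meas(im,p)
```

```text
[449.24841942 104.19448207 162.88955916] [-3.14096922e+00 -5.80723725e-04  2.89863066e+00]
(array([384.94110651, 119.45774357, 321.47466458]), array([[ 0.26327788, -0.06831599, -0.96255384]]))
glass [158.4 321.9] 37 (43, array([535.7, -30.6])) (90, array([510.2,  -5.3])) (150, array([477.7,  27. ]))
```

View pics/w1.png

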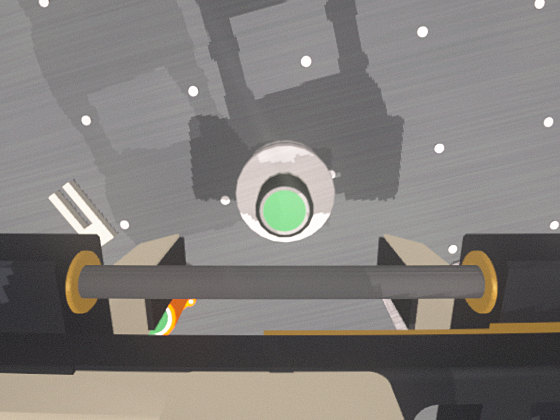

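The wrist view shows the short barrel's glass at (284,211), with the riser circle about (285,190). My brightness limit missed the glass, so I'll fix that.

```bash
sed -i 's/(90,255,200)/(90,255,255)/' m.py
python3 - <<'E'
from m import *
o=get_obs(); print(o["tool_pos"],o["dq"].round(3)); p=cam("wrist"); im=capture("wrist")
meas(im,p)
im=cv2.imread("pics/w1.png"); h=cv2.cvtColor(im,cv2.COLOR_BGR2HSV)[190:250,240:330]
w=cv2.inRange(h,(0,0,0),(179,70,90)) # black body
w=cv2.inRange(cv2.cvtColor(im,cv2.COLOR_BGR2HSV)[138:248,230:340],(0,0,150),(179,60,255))
c=max(cv2.findContours(w,0,2)[0],key=cv2.contourArea)[:,0]+[230,138]
q=onz(p,cv2.convexHull(c.astype(np.float32))[:,0],50).astype(np.float32); print(cv2.minEnclosingCircle(q))
E
```

```text
[447.88927485 105.76137924 163.06205499] [ 0.054 -0.024  0.024  0.01   0.007  0.011]
glass [282. 213.] 1355 (43, array([462.5, 102.4])) (90, array([449.2, 105.5])) (150, array([432.3, 109.5]))
glass [158.7 326. ] 167 (43, array([538.4, -30. ])) (90, array([512.3,  -4.5])) (150, array([479. ,  27.9]))
((458.3218078613281, 105.46942901611328), 54.50907897949219)
```

step_arm:
  deltas: [1.3,-1.5,-20,0,91.8,0,0,-25,0,91.8,0,0,-25,0,91.8,0,0,-20,0,91.8,0,0,-12,0,91.8,0,0,-4.7,0,91.8,0,0,0,0,91.8,0,0,0,0,36,0,0,0,0,36,0,0,0,0,36]

```text
time: 2.7
tool_pos: [449.1, 105.5, 57.3]
tcp_rot: [3.141, 0.001, 2.904]
contact_force: [0.6, -0.4, -0.7]
grip_width: 66.5
finger_force: 0.0
```

step_arm:
  deltas: [0,0,0,0,30,0,0,0,0,30,0,0,0,0,30,0,0,0,0,30,0,0,8,0,30,0,0,20,0,30,0,0,25,0,30,0,0,10,0,30,0,0,0,0,30,0,0,0,0,30]

```text
time: 3.95
tool_pos: [448.4, 105.5, 119.3]
tcp_rot: [-3.141, -0.001, 2.904]
contact_force: [-0.6, -0.2, -1.0]
grip_width: 39.6
finger_force: 30.0
```

step_arm:
  deltas: [15,11,0,0,30,22,16,0,0,30,22,16,0,0,30,22,17,0,0,30,22,17,0,0,30,22,17,0,0,30,22,16,-5,0,30,15,11,-15,0,30,8,6,-20,0,30,0,0,-20,0,30]

```text
time: 5.2
tool_pos: [618.5, 232.6, 57.5]
tcp_rot: [-3.141, -0.002, 2.904]
contact_force: [0.0, 0.4, -1.4]
grip_width: 39.3
finger_force: 30.0
```

step_arm:
  deltas: [0,0,-20,0,30,0,0,-15,0,30,0,0,-10,0,30,0,0,-4,0,30,0,0,0,0,30,0,0,0,0,30,0,0,0,0,91.8,0,0,0,0,91.8,0,0,0,0,91.8,0,0,0,0,91.8]

```text
time: 6.45
tool_pos: [619.0, 232.6, 11.1]
tcp_rot: [3.141, 0.0, 2.904]
contact_force: [0.4, -0.2, -0.1]
grip_width: 74.9
finger_force: 0.0
```

step_arm:
  deltas: [0,0,15,0,91.8,0,0,40,0,91.8,0,0,45,0,91.8,3,-44,40,0,91.8,3,-48,14,0,91.8,3,-52,0,0,91.8,3,-52,0,0,91.8,3,-50,0,0,91.8,0,-48.5,0,0,91.8,0,0,0,0,91.8]

```text
time: 7.7
tool_pos: [634.0, -65.7, 166.1]
tcp_rot: [-3.141, 0.001, 2.899]
contact_force: [0.0, 0.0, 0.7]
grip_width: 91.8
finger_force: 0.0
```

Run:
```python
from m import *
capture("wrist");capture("wrist")
o=get_obs(); print(o["tool_pos"],o["tcp_rot"]); p=cam("wrist"); im=capture("wrist"); cv2.imwrite("pics/w2.png",im[:,:,::-1]); meas(im,p)
im=capture("top"); cv2.imwrite("pics/top1.png",im[:,:,::-1]); print("top");meas(im,cam("top"))
cv2.imwrite("pics/v2.png",np.hstack([cv2.resize(cv2.imread("pics/"+f),(400,300)) for f in("w2.png","top1.png")]))
```

```text
[633.98601313 -62.14353866 165.88594092] [3.14100257e+00 7.78089858e-04 2.90254208e+00]
glass [290.8  29.2] 1858 (43, array([515.6, -26.5])) (90, array([524.6, -30. ])) (150, array([536. , -34.4]))
glass [280.1 213.6] 1735 (43, array([649.9, -67.4])) (90, array([636.4, -64. ])) (150, array([619.3, -59.7]))
glass [335.5 318.7] 786 (43, array([757. , -42.4])) (90, array([725.7, -43.2])) (150, array([685.7, -44.2]))
riser [550.  92.] 1533 30 619.4 174.5 r 42.8
riser [550.  92.] 1533 50 616.0 159.4 r 39.9
riser [550.  92.] 1533 70 612.6 144.3 r 37.0
top
glass [ 67.6 135.8] 410 (43, array([773.6, 531. ])) (90, array([758.7, 504.4])) (150, array([739.7, 470.5]))
glass [297.8 195.9] 47 (43, array([635.9, -66.4])) (90, array([627.9, -63. ])) (150, array([617.7, -58.6]))
glass [176.6 198.8] 69 (43, array([618.3, 232.7])) (90, array([611.2, 221.1])) (150, array([602.2, 206.3]))
glass [410.3 261.2] 138 (43, array([ 482.1, -350.1])) (90, array([ 481.9, -332.4])) (150, array([ 481.6, -309.8]))
glass [376.4 273.8] 169 (43, array([ 449.5, -264.1])) (90, array([ 450.9, -250.7])) (150, array([ 452.7, -233.7]))
riser [ 71. 100.] 248 50 869.2 532.6 r 39.1
riser [224. 271.] 852 50 447.1 106.3 r 39.2
```

View pics/v2.png

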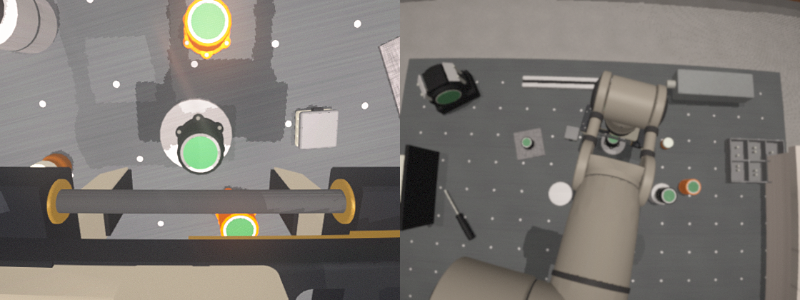

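The short barrel stands on the mat at about (618,232), seen at (527,142) in the right half of the picture. The mid barrel is at (636,-63.5), so I'll grasp it.

step_arm:
  deltas: [2,-1.5,-20,0,91.8,0,0,-28,0,91.8,0,0,-28,0,91.8,0,0,-20,0,91.8,0,0,-12,0,91.8,0,0,-5,0,91.8,0,0,0,0,91.8,0,0,0,0,36,0,0,0,0,36,0,0,0,0,36]

```text
time: 9.15
tool_pos: [636.1, -63.5, 52.4]
tcp_rot: [3.141, 0.001, 2.904]
contact_force: [0.7, 0.2, -0.5]
grip_width: 66.5
finger_force: 0.0
```

step_arm:
  deltas: [0,0,0,0,36,0,0,0,0,36,0,0,0,0,36,0,0,0,0,36,0,0,8,0,36,0,0,20,0,36,0,0,28,0,36,0,0,30,0,36,0,0,14,0,36,0,0,0,0,36]

```text
time: 10.4
tool_pos: [636.3, -63.5, 152.8]
tcp_rot: [3.141, 0.002, 2.904]
contact_force: [-0.5, 0.1, -0.8]
grip_width: 45.5
finger_force: 30.0
```

step_arm:
  deltas: [-16,14,0,0,36,-24,22,0,0,36,-25,22,0,0,36,-25,22,0,0,36,-25,22,0,0,36,-25,22,0,0,36,-24,22,0,0,36,-16,15,-5,0,36,-9,8.5,-15,0,36,0,0,-15,0,36]

```text
time: 11.65
tool_pos: [445.4, 106.6, 115.7]
tcp_rot: [-3.141, -0.002, 2.905]
contact_force: [0.1, 0.1, -1.5]
grip_width: 45.4
finger_force: 30.0
```

step_arm:
  deltas: [0,0,-18,0,36,0,0,-15,0,36,0,0,-8,0,36,0,0,-3.5,0,36,0,0,0,0,36,0,0,0,0,36,0,0,0,0,91.8,0,0,0,0,91.8,0,0,0,0,91.8,0,0,0,0,91.8]

```text
time: 12.9
tool_pos: [447.0, 106.1, 72.6]
tcp_rot: [3.141, 0.0, 2.904]
contact_force: [-0.4, 0.0, -0.8]
grip_width: 80.4
finger_force: 0.0
```

step_arm:
  deltas: [0,0,20,0,91.8,0,0,45,0,91.8,0,0,45,0,91.8,0,-30,40,0,91.8,1,-50,0,0,91.8,1,-55,0,0,91.8,1,-55,0,0,91.8,1,-55,0,0,91.8,1,-55,0,0,91.8,0,-38,0,0,91.8]

```text
time: 14.15
tool_pos: [451.6, -234.3, 222.4]
tcp_rot: [-3.141, 0.0, 2.902]
contact_force: [1.6, 0.6, -0.3]
grip_width: 91.9
finger_force: 0.0
```

Run:
```python
from m import *
for i in range(4): capture("wrist")
o=get_obs(); print(o["tool_pos"],o["tcp_rot"]); p=cam("wrist"); im=capture("wrist"); cv2.imwrite("pics/w3.png",im[:,:,::-1]); meas(im,p)
im=capture("top"); cv2.imwrite("pics/top2.png",im[:,:,::-1]); print("top");meas(im,cam("top"))
cv2.imwrite("pics/v3.png",np.hstack([cv2.resize(cv2.imread("pics/"+f),(400,300)) for f in("w3.png","top2.png")]))
```

```text
[ 451.61063043 -232.02838485  222.18193199] [ 3.14076779e+00 -8.36987473e-04  2.90227207e+00]
glass [509.4 202.7] 872 (43, array([526.7, -17. ])) (90, array([507.3, -44.9])) (150, array([482.5, -80.5]))
glass [281.5 214. ] 2307 (43, array([ 484.1, -239.9])) (90, array([ 470.6, -236.7])) (150, array([ 453.4, -232.7]))
glass [186.4 244.4] 511 (43, array([ 492.4, -341. ])) (90, array([ 477.8, -323.8])) (150, array([ 459.1, -301.8]))
top
glass [ 67.6 135.9] 418 (43, array([773.2, 530.8])) (90, array([758.3, 504.3])) (150, array([739.4, 470.4]))
glass [290.1 149.9] 97 (43, array([752.6, -44.2])) (90, array([738.8, -41.9])) (150, array([721.1, -38.9]))
glass [176.8 198.8] 67 (43, array([618.4, 232.2])) (90, array([611.3, 220.6])) (150, array([602.3, 205.9]))
glass [281.3 242.6] 91 (43, array([519.1, -28.9])) (90, array([517. , -27.3])) (150, array([514.3, -25.3]))
glass [408.  257.2] 28 (43, array([ 491.7, -344.1])) (90, array([ 491. , -326.7])) (150, array([ 490.1, -304.5]))
glass [221.6 271.8] 108 (43, array([444.2, 113. ])) (90, array([445.8, 107.4])) (150, array([448. , 100.3]))
glass [378.7 273.5] 123 (43, array([ 450.4, -269.9])) (90, array([ 451.8, -256.3])) (150, array([ 453.5, -238.8]))
riser [198.  56.] 222 30 1019.8 208.2 r 44.5
riser [298. 199.] 933 30 631.2 -68.5 r 43.6
riser [223. 271.] 572 50 447.4 106.2 r 39.6
riser [390. 379.] 325 50 202.3 -294.1 r 37.3
riser [390. 379.] 325 70 208.3 -287.7 r 36.5
```

View pics/v3.png

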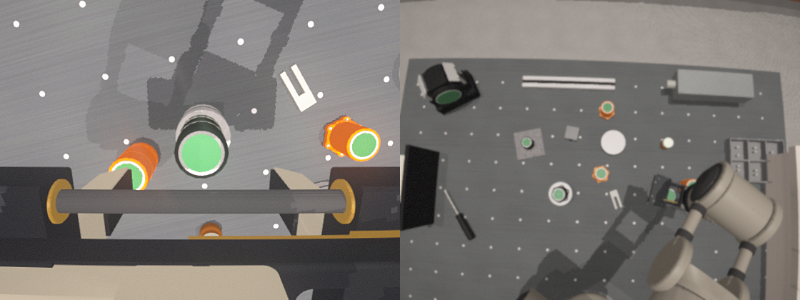

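The mid barrel stands on the mid riser, at about (446.5,105). The low riser is clear at (631,-68.5). The tall barrel is at (453.2,-232.8), so I'll grasp it.

step_arm:
  deltas: [1.2,-0.8,-20,0,91.8,0,0,-30,0,91.8,0,0,-30,0,91.8,0,0,-25,0,91.8,0,0,-12,0,91.8,0,0,-5,0,91.8,0,0,0,0,91.8,0,0,0,0,42,0,0,0,0,42,0,0,0,0,42]

```text
time: 15.7
tool_pos: [453.3, -232.9, 100.9]
tcp_rot: [-3.141, 0.001, 2.904]
contact_force: [-0.8, -0.2, 0.5]
grip_width: 66.3
finger_force: 0.0
```

step_arm:
  deltas: [0,0,0,0,42,0,0,0,0,42,0,0,0,0,42,0,0,0,0,42,0,0,8,0,42,0,0,20,0,42,0,0,28,0,42,0,0,10,0,42,0,0,4,0,42,0,0,0,0,42]

```text
time: 16.95
tool_pos: [452.8, -232.6, 170.0]
tcp_rot: [3.141, -0.001, 2.904]
contact_force: [-0.2, -0.0, -1.7]
grip_width: 51.6
finger_force: 30.0
```

step_arm:
  deltas: [14,12,0,0,42,22,20,0,0,42,24,22,0,0,42,24,22,0,0,42,24,22,0,0,42,24,22,0,0,42,22,21,0,0,42,15,14,-10,0,42,9,9.4,-18,0,42,0,0,-18,0,42]

```text
time: 18.2
tool_pos: [630.9, -67.4, 122.1]
tcp_rot: [3.142, -0.002, 2.905]
contact_force: [-0.3, 0.1, -2.1]
grip_width: 52.2
finger_force: 30.0
```

step_arm:
  deltas: [0,0,-20,0,42,0,0,-20,0,42,0,0,-14,0,42,0,0,-6,0,42,0,0,-3.5,0,42,0,0,0,0,42,0,0,0,0,91.8,0,0,0,0,91.8,0,0,0,0,91.8,0,0,0,0,91.8]

```text
time: 19.45
tool_pos: [631.3, -68.4, 61.2]
tcp_rot: [3.141, 0.0, 2.904]
contact_force: [-0.2, -1.0, 0.1]
grip_width: 87.2
finger_force: 0.0
```

step_arm:
  deltas: [0,0,20,0,91.8,0,0,45,0,91.8,0,0,45,0,91.8,-2,35,0,0,91.8,-2,50,0,0,91.8,-2,55,0,0,91.8,-2,55,0,0,91.8,-2,50,-15,0,91.8,-2,35,-15,0,91.8,-0.6,20.6,0,0,91.8]

```text
time: 20.7
tool_pos: [617.4, 233.9, 139.7]
tcp_rot: [-3.14, -0.002, 2.905]
contact_force: [0.4, -0.7, -0.5]
grip_width: 91.8
finger_force: 0.0
```

Run:
```python
from m import *
for i in range(4): capture("wrist")
o=get_obs(); print(o["tool_pos"]); p=cam("wrist"); im=capture("wrist"); cv2.imwrite("pics/w4.png",im[:,:,::-1]); meas(im,p)
im=capture("top"); cv2.imwrite("pics/top3.png",im[:,:,::-1]); print("top");meas(im,cam("top"))
im=capture("side"); cv2.imwrite("pics/side3.png",im[:,:,::-1]); print("side");meas(im,cam("side"))
cv2.imwrite("pics/v4.png",np.hstack([cv2.resize(cv2.imread("pics/"+f),(400,300)) for f in("side3.png","top3.png")]))
```

```text
[619.13881028 231.45807457 141.79687784]
glass [282.6 201.8] 1125 (43, array([619.7, 231.9])) (90, array([607.8, 234.5])) (150, array([592.5, 237.9]))
top
glass [290.  149.9] 96 (43, array([752.7, -44.1])) (90, array([738.9, -41.8])) (150, array([721.2, -38.9]))
glass [301.1 193.1] 144 (43, array([643.1, -74.4])) (90, array([634.8, -70.6])) (150, array([624.1, -65.7]))
glass [281.3 242.6] 94 (43, array([519.1, -28.9])) (90, array([517. , -27.3])) (150, array([514.3, -25.3]))
glass [410.4 261.2] 136 (43, array([ 482. , -350.2])) (90, array([ 481.8, -332.5])) (150, array([ 481.5, -309.9]))
glass [221.5 271.8] 121 (43, array([444.2, 113. ])) (90, array([445.9, 107.5])) (150, array([448. , 100.3]))
riser [ 71. 100.] 290 30 877.8 542.7 r 45.3
riser [297. 200.] 531 30 630.8 -68.4 r 43.2
riser [140. 238.] 238 70 519.9 303.3 r 32.7
riser [225. 270.] 367 50 447.2 106.2 r 38.9
riser [366. 271.] 681 70 456.4 -231.3 r 35.3
side
glass [302.9  98.4] 316 (43, array([810. , 631.7])) (90, array([774.1, 530.7])) (150, array([728.2, 401.7]))
glass [279.7 174.6] 69 (43, array([618.6, 235. ])) (90, array([596.1, 161.9])) (150, array([567.4,  68.5]))
glass [216. 190.] 114 (43, array([462.8, 210.5])) (90, array([451.3, 139.1])) (150, array([436.6,  47.9]))
glass [333.3 225.1] 180 (43, array([667.8,  16.2])) (90, array([641.9, -41.5])) (150, array([ 608.8, -115.2]))
glass [381.4 228.1] 120 (43, array([759.3, -20.6])) (90, array([726.9, -75.8])) (150, array([ 685.6, -146.2]))
glass [268.7 243.4] 136 (43, array([524.1,  -5.1])) (90, array([508.3, -61.3])) (150, array([ 488.1, -133.1]))
glass [301.9 366.2] 412 (43, array([ 491.5, -305.6])) (90, array([ 478. , -340.7])) (150, array([ 460.7, -385.5]))
riser [219. 219.] 217 50 446.7 106.7 r 38.8
riser [330. 263.] 471 30 629.9 -67.6 r 43.2
riser [265. 324.] 1159 70 455.3 -229.6 r 35.2
```

View pics/v4.png

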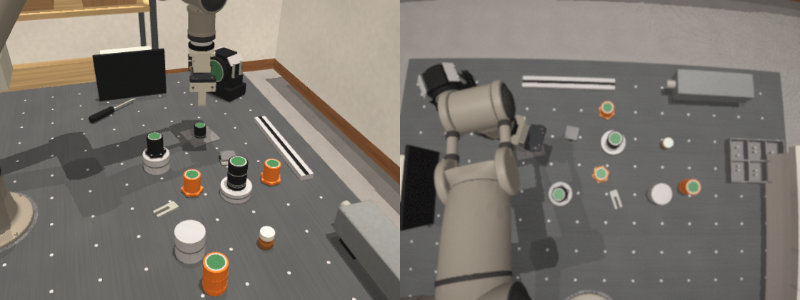

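Both barrels stand correctly: tall at about (631,-69), mid at about (446.5,105). The tall riser is clear, at about (456,-231). I'll pick up the short barrel from the mat.

step_arm:
  deltas: [0.5,0,-25,0,91.8,0,0,-30,0,91.8,0,0,-30,0,91.8,0,0,-25,0,91.8,0,0,-14,0,91.8,0,0,-6.5,0,91.8,0,0,0,0,91.8,0,0,0,0,30,0,0,0,0,30,0,0,0,0,30]

```text
time: 22.3
tool_pos: [619.3, 232.4, 11.0]
tcp_rot: [3.141, 0.001, 2.904]
contact_force: [0.4, 0.3, 0.7]
grip_width: 66.2
finger_force: 0.0
```

step_arm:
  deltas: [0,0,0,0,30,0,0,0,0,30,0,0,0,0,30,0,0,0,0,30,0,0,8,0,30,0,0,25,0,30,0,0,40,0,30,0,0,45,0,30,0,0,35,0,30,0,0,17,0,30]

```text
time: 23.55
tool_pos: [619.7, 232.4, 183.3]
tcp_rot: [3.14, 0.003, 2.904]
contact_force: [-0.6, 0.5, -1.0]
grip_width: 39.5
finger_force: 30.0
```

step_arm:
  deltas: [-9,-25,0,0,30,-17,-48,0,0,30,-18,-52,0,0,30,-19,-54,0,0,30,-19,-54,0,0,30,-19,-54,0,0,30,-19,-54,0,0,30,-18,-52,0,0,30,-15,-42.2,0,0,30,-10,-28,0,0,30]

```text
time: 24.8
tool_pos: [454.7, -232.6, 179.9]
tcp_rot: [3.141, -0.001, 2.902]
contact_force: [-0.2, -0.1, -0.7]
grip_width: 39.4
finger_force: 30.0
```

step_arm:
  deltas: [0,0,-15,0,30,0,0,-25,0,30,0,0,-22,0,30,0,0,-18,0,30,0,0,-12,0,30,0,0,-6,0,30,0,0,0,0,30,0,0,0,0,30,0,0,0,0,30,0,0,0,0,30]

```text
time: 26.05
tool_pos: [456.2, -231.1, 82.9]
tcp_rot: [-3.141, 0.001, 2.904]
contact_force: [0.3, -0.9, -1.6]
grip_width: 39.6
finger_force: 30.0
```

Commanded z is 82.5. I'll lower it to 78 and release.

step_arm:
  deltas: [0,0,-3,0,30,0,0,-1.5,0,30,0,0,0,0,30,0,0,0,0,30,0,0,0,0,91.8,0,0,0,0,91.8,0,0,0,0,91.8,0,0,0,0,91.8,0,0,0,0,91.8,0,0,0,0,91.8]

```text
time: 27.3
tool_pos: [456.0, -231.0, 78.0]
tcp_rot: [3.142, -0.0, 2.904]
contact_force: [-0.1, -0.1, 0.3]
grip_width: 90.9
finger_force: 0.0
```

step_arm:
  deltas: [0,0,15,0,91.8,0,0,35,0,91.8,0,0,45,0,91.8,0,0,45,0,91.8,-10,40,10,0,91.8,-10,45,10,0,91.8,-10,45,0,0,91.8,-10,45,0,0,91.8,0,40,0,0,91.8,0,0,0,0,91.8]

```text
time: 28.55
tool_pos: [415.8, -14.0, 239.2]
tcp_rot: [3.141, 0.002, 2.908]
contact_force: [0.4, -0.7, 0.4]
grip_width: 92.4
finger_force: 0.0
```

Run:
```python
from m import *
im=capture("top"); cv2.imwrite("pics/top5.png",im[:,:,::-1]); print("top");meas(im,cam("top"))
im=capture("side"); cv2.imwrite("pics/side5.png",im[:,:,::-1]); 
cv2.imwrite("pics/v5.png",np.hstack([cv2.resize(cv2.imread("pics/"+f),(400,300)) for f in("side5.png","top5.png")]))
for n,f in(("top","top5"),("side","side5")):
    im=cv2.imread(f"pics/{f}.png")[:,:,::-1].copy()
    g=cv2.inRange(cv2.cvtColor(im,cv2.COLOR_RGB2HSV),(45,50,60),(90,255,255))
    for c,s in blobs(g): print(n,c.round(),onz(cam(n),c,110)[0].round(1))
```

```text
top
glass [ 67.8 135.7] 415 (43, array([774. , 530.5])) (90, array([759.1, 503.9])) (150, array([740., 470.]))
glass [290.  149.9] 96 (43, array([752.7, -44.1])) (90, array([738.9, -41.8])) (150, array([721.2, -38.9]))
glass [301.1 193.1] 143 (43, array([643. , -74.4])) (90, array([634.7, -70.5])) (150, array([624. , -65.6]))
glass [281.2 242.6] 98 (43, array([519.2, -28.7])) (90, array([517.1, -27.2])) (150, array([514.4, -25.2]))
glass [410.3 261.1] 137 (43, array([ 482.2, -350. ])) (90, array([ 482. , -332.3])) (150, array([ 481.6, -309.7]))
glass [220.4 271.6] 89 (43, array([444.6, 115.7])) (90, array([446.2, 110. ])) (150, array([448.3, 102.7]))
glass [370.9 271.6] 80 (43, array([ 454.6, -250.3])) (90, array([ 455.7, -237.6])) (150, array([ 457.2, -221.4]))
riser [ 71. 100.] 269 30 877.8 542.7 r 43.2
riser [296. 202.] 390 30 630.8 -68.3 r 43.1
riser [218. 267.] 323 50 447.7 107.2 r 39.0
riser [365. 270.] 412 70 456.6 -231.2 r 34.9
top [ 68. 136.] [752.7 492.6]
top [290. 150.] [733.  -40.8]
top [301. 193.] [631.1 -68.9]
top [281. 243.] [516.2 -26.5]
top [410. 261.] [ 481.9 -324.8]
top [220. 272.] [446.9 107.6]
top [371. 272.] [ 456.2 -232.2]
side [300.  99.] [751.1 487.4]
side [216. 190.] [446.5 108.8]
side [333. 225.] [630.8 -66.2]
side [381. 228.] [713.1 -99.2]
side [269. 243.] [501.5 -85.3]
side [265. 305.] [ 455.3 -229.1]
side [302. 366.] [ 472.2 -355.7]
```

View pics/v5.png

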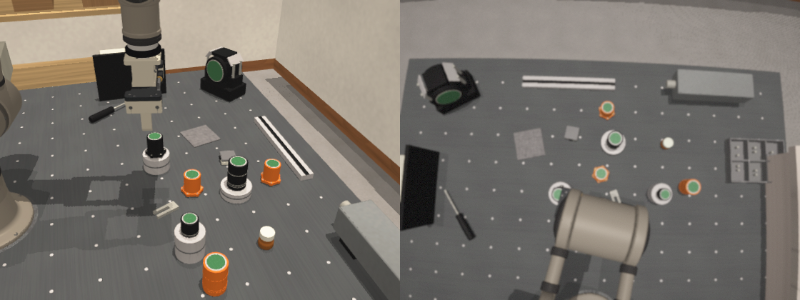

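All three stand upright, each within about 2 mm of its riser's centre, and the bystanders look unmoved. I'll hand it in.

```bash
python3 -c "
from plant import *
print(close_job())"
```

```text
the job is handed in; nothing more can be done
None
```

The job is handed in, after about 29 s of robot time: the short barrel, parked on the mat first, is on the tall riser, the mid barrel on the mid riser and the tall barrel on the low riser, each upright, released and measured within about 3 mm of centre; the verdict was not shown.

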